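Put the loose printing block to dry in the free bay and set the air gate

TASK

Lay the loose wooden printing block, handle up, in the one free bay of the sloping drying rack: flat on the sloping bed, between the dividers and down against the lip at the bottom of the bay, set down gently rather than dropped. Then slide the air gate along its track along the robot's side of the rack until its handle stands level with the middle of that same bay. Leave the two blocks already in the rack, and everything else on the bench, where they are.

Things in the scene. Friction and masses are not known exactly. Their poses are not given: they have to be found in the camera images.
- block: the loose hand-printing block, pale wood: a plate 110 (its x) x 76 (its y) x 22 mm (z) with a bar handle along its x on top, 80 long, 26 wide, 38 high, so 60 mm tall in all; about 0.12 to 0.24 kg. Starts lying flat on the bench, handle up. Origin: centre of its underside; z is up through the handle. A half turn about z makes no difference
- done_a: a block of the same shape and size already in one of the three bays of the rack (which one varies). Origin: centre of its underside, where that bay's point is. Its frame is level and turned like the rack's: its wood leans with the bed, its frame does not
- done_b: the other block already in the rack, as done_a in every way
- bay0 (a point): right-hand bay (robot's view): the point on the bed for the centre of a block's underside. Its frame leans with the bed: x straight down the slope (away from the robot), y to the robot's left, z the bed's normal, 30 degrees from vertical, leaning away too. Bay 84 mm wide (y) between dividers 12 wide and 16 mm high; lip 18 mm high with its face 55 mm down the slope (+x); upper end open
- bay1 (a point): the same point and frame for the middle bay, 96 mm to the left of bay0
- bay2 (a point): the same point and frame for the left-hand bay, 96 mm to the left of bay1
- rack: fixed drying rack, grey frame, brown wooden bed. Origin under its middle on the bench; z up, y left along the gate's track. Bed 300 mm wide, falling away from the robot from 112 to 25 mm. A fixed 16 mm lamp tube spans it 229 mm above the bench, 5 mm behind (+x) the origin: a vertical gripper over a bay hits it, one square to the bed clears it. Its posts stand 180 mm either side (y)
- gate (a joint): the wooden air gate that slides along the straight track along the rack's near side, in m, growing towards the robot's left (rack +y); 0 is the right-hand end, 0.302 the left-hand end. It stands in front of the middle of bay0 at 0.090, bay1 at 0.186 and bay2 at 0.282. Starts near 0; friction about 2 N, stays where left
- gate_top (a point): top centre of the gate's upright handle, 85 mm above the bench, on a line 125 mm in front (-x) of the rack's origin. The handle is 22 mm along the track (y), 34 mm across it (x) and 62 mm high above a 70 x 40 x 10 mm foot; frame as the rack's
- chair: small wooden model chair, 70 x 70 mm seat 54 mm up, back 125 mm high; origin under its centre. A bystander
- jar: glass jar with a steel lid, 64 mm across, 100 mm tall; origin under its centre. A bystander
- mallet: wooden mallet lying down: head box 60 x 120 x 64 mm (centre 60 mm along its x), handle 26 mm thick reaching to 140 mm along its -x; origin on the bench. A bystander
- chisel_a: carving chisel with a wooden handle, 200 mm long along its x, 26 mm thick, lying flat; origin under its middle. A bystander
- chisel_b: second chisel, like the first. A bystander
- roundel: round slab of wood lying flat, 110 mm across, 22 mm thick; origin under its centre. A bystander
Mind the look-alikes: they are no part of the job. What is shaped like the block but blue or pink is not meant.

How it is judged:
By the outcome, as a careful person would: the job done as asked, in the order asked, and still so for the second after the job is handed in, with the robot touching nothing.
It also fails if it takes over 61 s, if anything falls off the work surface, if the arm or the gripper's body presses on something with over 40 N, if the wrist force passes 120 N, or if a joint passes its speed limit or range.

ROBOT

A 7-joint arm with a two-finger parallel gripper is mounted at the origin on the work surface. World frame = base frame: x ahead of the robot, y to its left, z up, the work surface at z = 0. Lengths are in m, angles in rad, forces in N, time in s.
With the tool pointing down it reaches from about 0.425 to 0.875 m from the base axis. Payload 8.4 kg.
Tool frame: the origin (TCP) lies at the very end of the fingers, on their centre line; the grasp point (between the pads) lies 19 mm behind it; z points along the fingers, y is the line along which they close (so a half turn about z gives the same grasp; the last joint's range is limited). The gripper opens to 87 mm and grips with 3 to 60 N. Pads are 19 mm wide; open, the fingers measure 117 mm over their backs; the gripper's body (75 mm by 190 mm) begins 51 mm behind the grasp point.
Start: joints at [-1.435, 0.333, 0.04, 1.465, -0.013, 1.343, -0.059], TCP at [0.151, 0.632, 0.223] pointing down, gripper open.
Joint ranges: [-2.58, 2.58], [-0.38, 2.09], [-1.3, 1.39], [0.25, 2.4], [-1.5, 4.64], [0.08, 2.09], [-2.65, 2.65]. Speed limits (rad/s): [2.22, 2.22, 2.79, 2.79, 3.14, 3.14, 3.14].

INTERFACE

Orientations are given as a unit quaternion [w, x, y, z].
In Python, from workcell import sensors, optics, env, boxes_of gives the robot as it stands. The module is installed in compiled form; this text tells all that it offers.
- The arm moves only by the tool step_arm, never from a script. Its argument "targets" is a list of rows, each a list of 5 numbers: the shift along the tool's x, y, z in m, then the turn about the tool's z in units of 5 degrees (1.0 is 5 degrees), then the opening, from 0 (shut) to 1 (fully open). A call has 1 to 8 rows; each row shifts and turns the commanded pose from where the row before left it, along the tool's axes as they then stand; what a row does not reach is not made up. A row lasts 1/10 s, in which the tool goes at most 50 mm and 8.59 degrees, less where a joint would pass 70% of its speed; a pose out of reach is approached as far as the arm can. A call is refused whole if a number of a shift passes 0.05 or a number of a turn 1, either way. A call with a gripper value outside its range is refused whole. The fingers move at their own pace and stop on an object; "newtons" is the grip in N (left out, the last holds). Time passes only in rows, so rows that do not move let the fingers close. It gives the time, the measured TCP pose, the force, the opening and the grip force at its end, in the units of the state.
- sensors.read_state(): the state, without advancing time (a new reading comes with each control period).
- optics.get_image(name): name is "side" or "top" or "wrist"; returns (picture, depth): 384x512x3 uint8, red, green, blue; 384x512 float32, m along the optical axis (not along the pixel's ray), 0 where there is no reading.
- optics.camera_info(name): a dict with "fx", "fy", "cx", "cy" (pixels), "camera_from_world" (4x4, takes a point from world to camera coordinates); the wrist camera has in their place "T_tool_cam" (4x4, takes a point from camera to tool coordinates, whose origin is the TCP and whose axes are the flange's). Camera axes: x right, y down, z forward; pixel columns grow to the right and rows downward; lengths in m; the calibration is good to about 2 mm. A picture is of the moment at which its call begins: read the wrist's pose just before it. camera_info takes no time and is no camera call.
- env.sign_off(): hands the job in; it is judged then, once.
Trained networks look in the newest picture that a camera, given by its name, has taken for a name from the list of things; names that differ only in an ending like _2 or _b are one class to them, and where a whole thing is asked for, a point or a joint stands for the part that bears it (a point fixed in the world has none). Each returns a list of dicts, best first, with "score" (0 to 1); they miss things now and then, are a little off and sometimes report something else, mostly with a low value. They report only what shows in the picture. A call takes as long as a camera call. They do not tell look-alikes from the thing itself.
- boxes_of(query, camera): "rect" ([centre column, centre row, width, height] in pixels, round what is visible of it).
The state is a dict: "t": time; "joints": joint angles; "joint_vel": joint speeds; "tau": joint torques, N m; "position": TCP position; "tcp_rot": TCP orientation; "force": force on the tool from outside, world axes, zero at the start; "moment": the same for the moment, N m; "finger_gap": opening from 0.0 (shut) to 1.0 (fully open); "grasp_force": force on a finger pad.
Only numpy, scipy, OpenCV 4.12 (cv2) and the standard library are available. Lean on these libraries where they do the work, as an engineer would, in place of code of your own. Each camera call takes 0.05 s, during which the arm holds its last target. There are 200 camera calls.

## Working session

There is one attempt and no reset: what is moved stays moved. The work goes in short steps, Python scripts to look and compute and a tool call to move; the robot and the scene stay as the last step left them, time stands still between calls to the robot, and variables do not carry over. Pictures are saved under pics/ and viewed, at most 10 in all, crops included, and the job is handed in when it is done.

Besides the shell and the picture viewer there is one more tool, called after "Call:" in YAML: its name, and indented under it one key for each argument. step_arm: Moves the arm, as the interface text tells. Its arguments: {"type":"object","properties":{"targets":{"type":"array"},"newtons":{"type":"number"}},"required":["targets"]}

```bash
mkdir -p pics
cat > h.py <<'E'
import numpy as np, cv2
from scipy.spatial.transform import Rotation as R
from workcell import sensors, optics, env, boxes_of
def Rq(q): return R.from_quat(np.r_[q[1:],q[0]])
def cloud(name):
    s=sensors.read_state(); im,d=optics.get_image(name); c=optics.camera_info(name)
    v,u=np.mgrid[:384,:512]
    P=np.stack([(u-c["cx"])/c["fx"]*d,(v-c["cy"])/c["fy"]*d,d],-1)
    if "camera_from_world" in c: T=np.linalg.inv(np.array(c["camera_from_world"]))
    else:
        T0=np.eye(4);T0[:3,:3]=Rq(s["tcp_rot"]).as_matrix();T0[:3,3]=s["position"];T=T0@np.array(c["T_tool_cam"])
    W=P@T[:3,:3].T+T[:3,3]; W[d==0]=np.nan
    return im,W
E
python3 - <<'E'
from h import *
s=sensors.read_state();print({k:np.round(v,3) for k,v in s.items()})
out=[]
for n in["top","side"]:
    im,W=cloud(n);np.savez(n,im=im,W=W)
    for q in["block","rack","gate","chair","jar","mallet","chisel_a","roundel"]:
        for b in boxes_of(q,n)[:4]:
            r=b["rect"];c,rr=int(min(max(r[0],0),511)),int(min(max(r[1],0),383));print(n,q,round(b["score"],2),np.round(r),np.round(W[rr,c],3))
    out.append(im)
    print(optics.camera_info(n))
cv2.imwrite("pics/top.png",cv2.resize(out[0],(800,600))[:,:,::-1]);cv2.imwrite("pics/side.png",cv2.resize(out[1],(800,600))[:,:,::-1])
E
```

```text
{'t': np.float64(0.0), 'joints': array([-1.435,  0.334,  0.04 ,  1.466, -0.013,  1.343, -0.058]), 'joint_vel': array([ 0.001, -0.   , -0.001, -0.001, -0.001,  0.002, -0.001]), 'tau': array([ 0.0000e+00, -6.5635e+01,  1.3350e+00, -4.0381e+01, -6.0000e-02,
        4.5000e-02,  0.0000e+00]), 'position': array([0.151, 0.632, 0.222]), 'tcp_rot': array([-0.   ,  0.117,  0.993, -0.001]), 'force': array([ 0.166, -0.205,  0.34 ]), 'moment': array([ 0.02 , -0.023,  0.016]), 'grasp_force': np.float64(0.0), 'finger_gap': np.float64(0.995)}
top block 0.94 [330. 256.  30.  35.] [ 0.241 -0.297  0.056]
top block 0.91 [394. 190.  29.  31.] [ 0.473 -0.552  0.062]
top block 0.73 [291. 150.  32.  26.] [ 0.639 -0.171  0.06 ]
top block 0.6 [339. 200.  27.  36.] [ 0.446 -0.342  0.059]
top rack 0.92 [214. 183. 117.  76.] [0.51  0.117 0.108]
top gate 0.55 [251. 210.  18.  10.] [ 0.411 -0.018  0.085]
top chair 0.55 [336. 132.  30.  36.] [ 0.712 -0.348  0.053]
top jar 0.86 [144. 201.  28.  22.] [0.452 0.37  0.106]
top mallet 0.87 [171. 235.  51.  58.] [0.335 0.285 0.033]
top mallet 0.72 [141. 198.  27.  18.] [
[... 1304 characters left out ...]
30.] [0.464 0.363 0.072]
side mallet 0.81 [209. 126.  64.  48.] [0.326 0.281 0.041]
side mallet 0.39 [276. 153.  45.  92.] [0.551 0.075 0.098]
side chisel_a 0.9 [223. 241.  54.  16.] [ 0.38  -0.199  0.024]
side chisel_a 0.87 [197. 315.  77.  24.] [ 0.31  -0.407  0.004]
side roundel 0.8 [284. 104.  25.  19.] [0.575 0.151 0.236]
{'fx': 387.41950322454153, 'fy': 387.41950322454153, 'cx': 255.80605402237165, 'cy': 190.75074621340843, 'camera_from_world': array([[ 0.99887925, -0.04616247,  0.01045366, -0.48350271],
       [-0.02930877, -0.7766806 , -0.6292124 ,  0.014638  ],
       [ 0.03716515,  0.62820082, -0.7771631 ,  1.25098795],
       [ 0.        ,  0.        ,  0.        ,  1.        ]])}
```

View pics/top.png

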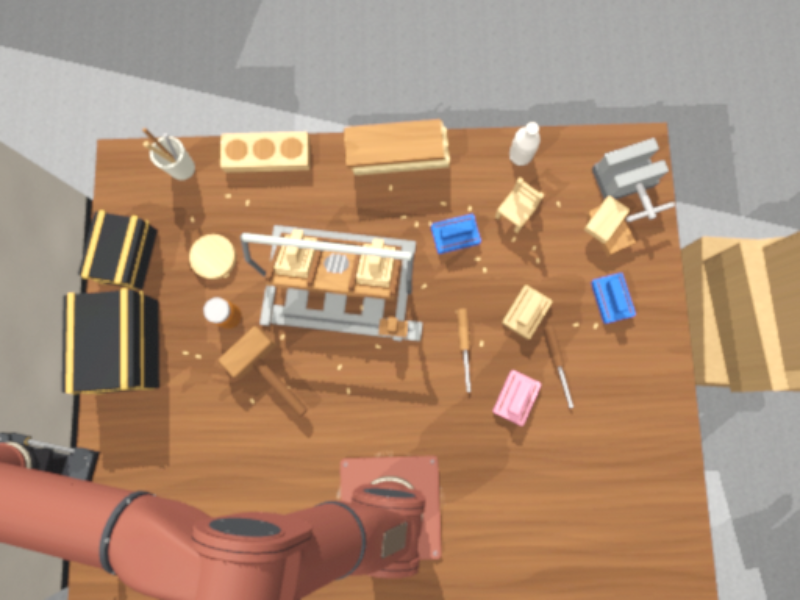

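View pics/side.png

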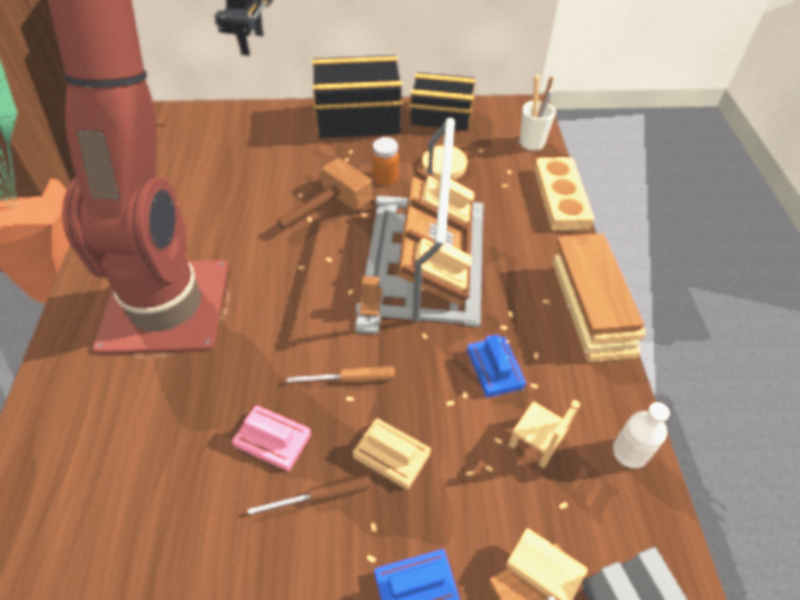

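The pictures show the loose pale block at (527,312) in the top view, between two chisels and near the pink look-alike at (517,398). The two done blocks sit in the outer bays at (297,258) and (377,268), so the middle bay is free. The gate handle is at (393,326), at the right-hand end.

Run:
```python
from h import *
def rect(P):
    (c,wh,a)=cv2.minAreaRect((P[:,:2]*1000).astype(np.float32)); return np.round(c,1),np.round(wh,1),round(a,1)
for n in["top","side"]:
    W=np.load(n+".npz")["W"].reshape(-1,3);W=W[~np.isnan(W[:,0])]
    m=W[np.hypot(W[:,0]-.446,W[:,1]+.345)<.085]
    a=m[m[:,2]>.05];print(n,"handle",rect(a),np.median(a[:,2]),len(a)); a=m[m[:,2]>.014];print("plate",rect(a))
    t=W[(W[:,2]>.215)&(W[:,2]<.25)&(abs(W[:,0]-.55)<.1)&(W[:,1]>-.12)&(W[:,1]<.35)]
    p=np.polyfit(t[:,1],t[:,0],1);print("tube x=a*y+b",p,"y",t[:,1].min(),t[:,1].max(),"z",np.percentile(t[:,2],[5,50,95]),len(t))
    th=np.arctan(-p[0]);print("yaw",np.degrees(th))
    g=W[(abs(W[:,0]-.415)<.04)&(abs(W[:,1]+.018)<.04)&(W[:,2]>.075)&(W[:,2]<.095)];print("gate",rect(g),np.median(g[:,2]))
    # rack frame approx (origin yaw th, at tube point y=.11)
    ym=(t[:,1].min()+t[:,1].max())/2; O=np.array([np.polyval(p,ym),ym,0]);c,s=np.cos(th),np.sin(th)
    O=O-.005*np.array([c,s,0]);print("O",O)
    L=(W-O)@np.array([[c,-s,0],[s,c,0],[0,0,1]])
    b=L[(abs(L[:,1])<.035)&(abs(L[:,0])<.1)&(L[:,2]>.02)&(L[:,2]<.13)]
    for x in np.arange(-.1,.1,.01):
        q=b[abs(b[:,0]-x)<.005]; 
        if len(q):print("  x%.2f z%.4f+-%.3f n%d"%(x,np.median(q[:,2]),q[:,2].std(),len(q)),end=";")
    print()
    # done handles: normal height
    for sg in(-1,1):
        q=L[(abs(L[:,1]-sg*.096)<.045)&(abs(L[:,0])<.12)&(L[:,2]<.2)&(L[:,2]>.03)]
        nx=q[:,0]*.5+q[:,2]*.866; sx=q[:,0]*.866-q[:,2]*.5
        print(" nh hist",np.round(np.percentile(nx,[2,10,50,90,98]),4)); k=nx>np.percentile(nx,98)-.012
        print(" handle y",np.round(np.percentile(q[k,1],[2,50,98]),4),"s",np.round(np.percentile(sx[k],[2,50,98]),4),"n",np.median(nx[k]),k.sum())
```

```text
top handle (array([ 449.4, -348.1]), array([26. , 79.2]), 55.9) 0.05909135379115482 153
plate (array([ 437.2, -366.9]), array([120.8, 110.9]), 56.1)
tube x=a*y+b [0.14778683 0.5520996 ] y -0.06937814341828161 0.2978648950020917 z [0.22635579 0.23500189 0.23955083] 560
yaw -8.406710806507956
gate (array([418.7, -18.9]), array([21.2, 33.1]), 78.3) 0.08413582088079408
O [0.56403699 0.11497437 0.        ]
  x-0.07 z0.1048+-0.005 n37;  x-0.06 z0.1114+-0.003 n49;  x-0.05 z0.1050+-0.003 n48;  x-0.04 z0.1004+-0.003 n40;  x-0.03 z0.0926+-0.003 n47;  x-0.02 z0.0873+-0.004 n44;  x-0.01 z0.0815+-0.003 n44;  x-0.00 z0.0769+-0.003 n42;  x0.01 z0.0715+-0.003 n39;  x0.02 z0.0656+-0.003 n43;  x0.03 z0.0595+-0.003 n39;  x0.04 z0.0526+-0.003 n29;  x0.06 z0.0561+-0.004 n26;  x0.07 z0.0558+-0.003 n39;  x0.08 z0.0492+-0.001 n3;
 nh hist [0.0552 0.0635 0.0843 0.1217 0.1273]
 handle y [-0.1098 -0.0969 -0.0854] s [-0.0699 -0.0471  0.0059] n 0.12498497373242287 91
 nh hist [0.055  0.0637 0.0846 0.1223 0.1265]
 handle y [0.082 0.093 0.107] s [-0.0716 -0.047   0.0061] n 0.12455726410306937 94
side handle (array
[... 341 characters left out ...]
4848861843
O [0.56628831 0.11132203 0.        ]
  x-0.07 z0.1053+-0.004 n24;  x-0.06 z0.1109+-0.002 n43;  x-0.05 z0.1058+-0.002 n37;  x-0.04 z0.0992+-0.003 n38;  x-0.03 z0.0934+-0.002 n36;  x-0.02 z0.0878+-0.002 n35;  x-0.01 z0.0820+-0.002 n37;  x-0.00 z0.0794+-0.002 n5;  x0.02 z0.0648+-0.002 n27;  x0.03 z0.0598+-0.003 n31;  x0.04 z0.0528+-0.002 n33;  x0.05 z0.0469+-0.002 n30;  x0.06 z0.0533+-0.005 n39;  x0.07 z0.0566+-0.002 n38;
 nh hist [0.039  0.0647 0.0868 0.124  0.1268]
 handle y [-0.107  -0.1013 -0.0843] s [-0.0614 -0.0272  0.0066] n 0.1247496828023118 160
 nh hist [0.0585 0.0652 0.0872 0.1238 0.1266]
 handle y [0.0834 0.0928 0.1103] s [-0.0538 -0.0228  0.0081] n 0.1242856194320978 122
```

Call:
step_arm:
  targets:
    - [-0.02,-0.015,-0.04,0,1]
    - [-0.03,-0.025,-0.03,0,1]
    - [-0.03,-0.025,-0.03,0,1]
    - [-0.035,-0.03,-0.02,0,1]
    - [-0.035,-0.03,-0.01,0,1]
    - [-0.035,-0.03,0,0,1]
    - [-0.035,-0.03,0,0,1]
    - [-0.035,-0.03,0,0,1]

```text
t: 1.7
position: [0.3499, 0.3622, 0.3528]
tcp_rot: [0.0, 0.117, 0.993, 0.0]
force: [1.3, -0.3, 0.3]
finger_gap: 1.001
grasp_force: 0.0
```

Call:
step_arm:
  targets:
    - [-0.021,-0.041,0,0,1]
    - [-0.021,-0.041,0,0,1]
    - [-0.021,-0.041,0,0,1]
    - [-0.021,-0.041,0,0,1]
    - [-0.021,-0.041,0,0,1]
    - [-0.021,-0.041,0,0,1]
    - [-0.021,-0.041,0,0,1]
    - [-0.021,-0.041,0,0,1]

```text
t: 2.5
position: [0.4362, 0.0037, 0.3527]
tcp_rot: [0.0, 0.117, 0.993, 0.001]
force: [1.1, -0.2, 0.1]
finger_gap: 1.003
grasp_force: 0.0
```

Call:
step_arm:
  targets:
    - [0.04,-0.02,0,0,1]
    - [0.04,-0.02,0,0,1]
    - [0.04,-0.02,0,0,1]
    - [0.04,-0.02,0,0,1]
    - [0.04,-0.02,0,0,1]

```text
t: 3.0
position: [0.338, -0.0241, 0.361]
tcp_rot: [0.005, 0.115, 0.993, 0.006]
force: [-0.1, -0.5, 0.7]
finger_gap: 0.999
grasp_force: 0.0
```

```bash
python3 -c "
from h import *
s=sensors.read_state();print(s['t'],np.round(s['joints'],3),np.round(s['position'],3),np.round(s['tcp_rot'],3))"
```

```text
3.0 [-0.237 -0.376  0.129  1.878  0.037  1.625  1.225] [ 0.338 -0.024  0.361] [0.005 0.115 0.993 0.006]
```

Call:
step_arm:
  targets:
    - [0.05,0,0,0,1]
    - [0.05,0,0,0,1]
    - [0.05,0,0,0,1]
    - [0.05,0,0,0,1]

```text
t: 3.4
position: [0.3001, -0.018, 0.3384]
tcp_rot: [-0.031, 0.124, 0.992, 0.012]
force: [-0.3, -2.5, 0.9]
finger_gap: 1.002
grasp_force: 0.0
```

Call:
step_arm:
  targets:
    - [-0.04,-0.02,0,0,1]
    - [-0.04,-0.02,0,0,1]

```text
t: 3.6
position: [0.3694, -0.0694, 0.3307]
tcp_rot: [-0.032, 0.112, 0.993, 0.015]
force: [1.0, 0.2, -0.3]
finger_gap: 0.998
grasp_force: 0.0
```

```bash
python3 -c "
from h import *
s=sensors.read_state();print(s['t'],np.round(s['joints'],3),np.round(s['position'],3),np.round(s['tcp_rot'],3),np.round(Rq(s['tcp_rot']).as_matrix(),3))"
```

```text
3.6 [ 9.600e-02 -2.180e-01  1.000e-03  1.831e+00 -3.100e-02  1.593e+00
  1.444e+00] [ 0.369 -0.069  0.331] [-0.032  0.112  0.993  0.015] [[-0.973  0.224 -0.06 ]
 [ 0.222  0.974  0.037]
 [ 0.067  0.023 -0.997]]
```

```bash
cat >> h.py <<'E'
def rows(target,turn=0,n=8,op=1.0):
    "turn: degrees about tool z"
    s=sensors.read_state();Rm=Rq(s["tcp_rot"]);d=(np.array(target)-s["position"])/n
    for i in range(n):
        t=Rm.inv().apply(d);print([float(x) for x in np.round(np.r_[t,turn/5/n],3)]+[op]);Rm=Rm*R.from_euler("z",turn/n,degrees=True)
    print("len",np.linalg.norm(d),"end R\n",np.round(Rm.as_matrix(),3))
E
python3 - <<'E'
from h import *
rows([.4505,-.3485,.14],20.5,8,.55)
W=np.load("side.npz")["W"].reshape(-1,3)
d=W[:,:2]-[.4505,-.3485];u=d@[.559,.829];v=d@[.829,-.559]
m=(abs(v)<.02)&(W[:,2]>.012)&(W[:,2]<.05)&(abs(u)>.045)&(abs(u)<.12);print(np.round(np.c_[u,v,W[:,2]][m][::3],3))
E
```

```text
[-0.019, -0.032, 0.022, 0.512, 0.55]
[-0.021, -0.031, 0.022, 0.512, 0.55]
[-0.022, -0.03, 0.022, 0.512, 0.55]
[-0.023, -0.029, 0.022, 0.512, 0.55]
[-0.025, -0.028, 0.022, 0.512, 0.55]
[-0.026, -0.027, 0.022, 0.512, 0.55]
[-0.027, -0.026, 0.022, 0.512, 0.55]
[-0.028, -0.025, 0.022, 0.512, 0.55]
len 0.043450139904777335 end R
 [[-0.833  0.55  -0.06 ]
 [ 0.549  0.835  0.037]
 [ 0.071 -0.002 -0.997]]
[[-0.06  -0.019  0.019]
 [-0.057 -0.012  0.022]
 [-0.062 -0.014  0.023]
 [-0.058 -0.008  0.023]
 [-0.066 -0.015  0.024]
 [-0.062 -0.008  0.023]
 [-0.072 -0.017  0.026]
 [-0.068 -0.01   0.027]
 [-0.064 -0.003  0.029]
 [-0.074 -0.015  0.028]
 [-0.07  -0.009  0.025]
 [-0.066 -0.003  0.025]
 [-0.076 -0.014  0.025]
 [-0.071 -0.008  0.022]
 [-0.067 -0.002  0.022]
 [-0.081 -0.017  0.027]
 [-0.077 -0.011  0.025]
 [-0.072 -0.005  0.022]
 [-0.067  0.001  0.02 ]
 [-0.081 -0.014  0.025]
 [-0.076 -0.008  0.022]
 [-0.072 -0.002  0.02 ]
 [-0.087 -0.019  0.024]
 [-0.083 -0.012  0.024]
 [-0.077 -0.007  0.018]
 [-0.075  0.     0.023]
 [-0.09  -0.02   0.023]
 [-0.086 -0.013  0.023]
 [-0.081 -0.008  0.017]
 [-0.077 -0.002  0.017]
 [-0.091 -0.017  0.022]
 [-0.086 -0.011  0.018]
 [-0.081 -0.005  0.014]
 [-0.091 -0.016  0.016]
 [-0.096 -0.019  0.016]]
```

Call:
step_arm:
  targets:
    - [-0.019,-0.032,0.022,0.51,0.55]
    - [-0.021,-0.031,0.022,0.51,0.55]
    - [-0.022,-0.03,0.022,0.51,0.55]
    - [-0.023,-0.029,0.022,0.51,0.55]
    - [-0.025,-0.028,0.022,0.51,0.55]
    - [-0.026,-0.027,0.022,0.51,0.55]
    - [-0.027,-0.026,0.022,0.51,0.55]
    - [-0.028,-0.025,0.022,0.51,0.55]

```text
t: 4.4
position: [0.4513, -0.3466, 0.1377]
tcp_rot: [-0.035, 0.287, 0.957, 0.009]
force: [0.2, 0.5, 1.1]
finger_gap: 0.555
grasp_force: 0.0
```

Run:
```python
from h import *
im,W=cloud("wrist");cv2.imwrite("pics/w1.png",im[:,:,::-1])
W=W.reshape(-1,3);m=W[(np.hypot(W[:,0]-.45,W[:,1]+.348)<.06)&(W[:,2]>.052)&(W[:,2]<.068)]
print(cv2.minAreaRect((m[:,:2]*1000).astype(np.float32)),len(m))
rows([.4505,-.3485,.027],0,4,.55)
```

```text
((453.0379638671875, -347.28668212890625), (25.622699737548828, 79.11100006103516), 55.980628967285156) 2425
[-0.002, 0.001, 0.026, 0.0, 0.55]
[-0.002, 0.001, 0.026, 0.0, 0.55]
[-0.002, 0.001, 0.026, 0.0, 0.55]
[-0.002, 0.001, 0.026, 0.0, 0.55]
len 0.026482077692256134 end R
 [[-0.829  0.555 -0.066]
 [ 0.554  0.832  0.037]
 [ 0.076 -0.006 -0.997]]
```

View pics/w1.png

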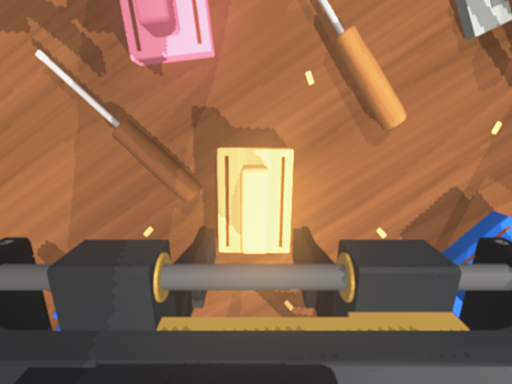

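The wrist picture shows the pale block with its handle at (255,200), square to the fingers, with a chisel handle clear on the left at (190,190).

Call:
step_arm:
  targets:
    - [-0.002,0,0.028,0,0.55]
    - [-0.002,0,0.028,0,0.55]
    - [-0.002,0,0.028,0,0.55]
    - [-0.002,0,0.025,0,0.55]
    - [0,0,0,0,0]
    - [0,0,0,0,0]
    - [0,0,0,0,0]
  newtons: 35

```text
t: 5.15
position: [0.4517, -0.3461, 0.0309]
tcp_rot: [-0.034, 0.286, 0.958, 0.009]
force: [-0.1, -0.3, -0.3]
finger_gap: 0.356
grasp_force: 0.0
```

Call:
step_arm:
  targets:
    - [0,0,-0.02,0,0]
    - [0,0,-0.03,0,0]
    - [0,0,-0.04,0,0]
    - [0,0,-0.04,0,0]
    - [0,0,-0.04,0,0]
    - [0,0,-0.04,0,0]

```text
t: 5.75
position: [0.4638, -0.3535, 0.2422]
tcp_rot: [-0.034, 0.286, 0.958, 0.009]
force: [1.2, 0.4, -2.8]
finger_gap: 0.298
grasp_force: 34.9
```

Run:
```python
from h import *
rows([.43,-.064,.34],-25.3,8,0)
```

```text
[0.024, 0.028, -0.011, -0.633, 0]
[0.023, 0.029, -0.011, -0.633, 0]
[0.021, 0.03, -0.011, -0.633, 0]
[0.019, 0.032, -0.011, -0.633, 0]
[0.017, 0.033, -0.011, -0.633, 0]
[0.016, 0.033, -0.011, -0.633, 0]
[0.014, 0.034, -0.011, -0.633, 0]
[0.012, 0.035, -0.011, -0.633, 0]
len 0.03843361758233412 end R
 [[-0.988  0.14  -0.06 ]
 [ 0.138  0.99   0.037]
 [ 0.064  0.028 -0.998]]
```

Call:
step_arm:
  targets:
    - [0.024,0.028,-0.011,-0.633,0]
    - [0.023,0.029,-0.011,-0.633,0]
    - [0.021,0.03,-0.011,-0.633,0]
    - [0.019,0.032,-0.011,-0.633,0]
    - [0.017,0.033,-0.011,-0.633,0]
    - [0.016,0.033,-0.011,-0.633,0]
    - [0.014,0.034,-0.011,-0.633,0]
    - [0.012,0.035,-0.011,-0.633,0]

```text
t: 6.55
position: [0.4295, -0.0631, 0.3421]
tcp_rot: [-0.031, 0.068, 0.997, 0.017]
force: [0.3, 0.0, -1.1]
finger_gap: 0.296
grasp_force: 34.9
```

Call:
step_arm:
  targets:
    - [0.04,0,0,0,0]
    - [0.04,0,0,0,0]
    - [0.05,0,0,0,0]
    - [0.05,0,0,0,0]
    - [0.05,0,0,0,0]
    - [0.05,0,0,0,0]

```text
t: 7.15
position: [0.2676, -0.049, 0.3317]
tcp_rot: [-0.065, 0.076, 0.995, 0.03]
force: [-1.2, -2.6, -1.7]
finger_gap: 0.298
grasp_force: 35.0
```

```bash
python3 -c "
from h import *
s=sensors.read_state();print(s['t'],np.round(s['joints'],3),np.round(s['position'],3),np.round(Rq(s['tcp_rot']).as_matrix(),3))"
```

```text
7.15 [ 0.261 -0.381 -0.114  1.951 -0.092  1.705  1.571] [ 0.268 -0.049  0.332] [[-0.98   0.155 -0.125]
 [ 0.147  0.987  0.07 ]
 [ 0.135  0.05  -0.99 ]]
```

Run:
```python
from h import *
rows([.36,.13,.34],0,5,0)
```

```text
[-0.013, 0.038, -0.001, 0.0, 0]
[-0.013, 0.038, -0.001, 0.0, 0]
[-0.013, 0.038, -0.001, 0.0, 0]
[-0.013, 0.038, -0.001, 0.0, 0]
[-0.013, 0.038, -0.001, 0.0, 0]
len 0.04033252733055877 end R
 [[-0.98   0.155 -0.125]
 [ 0.147  0.987  0.07 ]
 [ 0.135  0.05  -0.99 ]]
```

Call:
step_arm:
  targets:
    - [-0.013,0.038,0,0,0]
    - [-0.013,0.038,0,0,0]
    - [-0.013,0.038,0,0,0]
    - [-0.013,0.038,0,0,0]
    - [-0.013,0.038,0,0,0]

```text
t: 7.65
position: [0.3585, 0.1363, 0.3335]
tcp_rot: [-0.066, 0.066, 0.995, 0.034]
force: [0.9, -0.6, -0.6]
finger_gap: 0.295
grasp_force: 35.0
```

Call:
step_arm:
  targets:
    - [0.035,-0.019,0,0,0]
    - [0.035,-0.019,0,0,0]
    - [0.035,-0.019,0,0,0]
    - [0.035,-0.019,0,0,0]

```text
t: 8.05
position: [0.2642, 0.0958, 0.3396]
tcp_rot: [-0.077, 0.069, 0.994, 0.033]
force: [-0.6, -0.3, -0.8]
finger_gap: 0.293
grasp_force: 35.0
```

```bash
python3 -c "
from h import *
s=sensors.read_state();print(s['t'],np.round(s['joints'],3),np.round(s['position'],3),np.round(Rq(s['tcp_rot']).as_matrix(),3))"
```

```text
8.05 [-0.199 -0.375 -0.101  1.934 -0.154  1.7    1.131] [0.264 0.096 0.34 ] [[-0.979  0.142 -0.148]
 [ 0.132  0.988  0.077]
 [ 0.157  0.056 -0.986]]
```

Call:
step_arm:
  targets:
    - [-0.02,0.01,-0.045,0,0]
    - [-0.01,0.01,-0.045,0,0]
    - [0.03,-0.03,0,0,0]
    - [0.04,-0.03,0,0,0]
    - [0.04,-0.03,0,0,0]
    - [0.04,-0.03,0,0,0]

```text
t: 8.65
position: [0.2472, 0.0452, 0.4257]
tcp_rot: [-0.097, 0.081, 0.991, 0.032]
force: [-0.7, -2.0, -1.2]
finger_gap: 0.292
grasp_force: 35.0
```

```bash
cat > st.py <<'E'
from h import *
s=sensors.read_state();print(s['t'],np.round(s['joints'],3),np.round(s['position'],3));M=Rq(s['tcp_rot']).as_matrix();print(np.round(M,3))
c,n=np.cos(np.radians(-8.43)),np.sin(np.radians(-8.43));Rr=np.array([[c,-n,0],[n,c,0],[0,0,1]])
t=Rr.T@M;print("pitch",np.degrees(np.arctan2(-t[0,2],-t[2,2])),"roll(y z-comp)",np.degrees(t[2,1]),"yaw err",np.degrees(t[0,1]), "grip",s['finger_gap'])
E
python3 st.py
```

```text
8.65 [ 0.017 -0.375 -0.134  1.767 -0.156  1.924  1.264] [0.247 0.045 0.426]
[[-0.968  0.166 -0.188]
 [ 0.154  0.985  0.078]
 [ 0.198  0.047 -0.979]]
pitch 11.390774900710708 roll(y z-comp) 2.69119225853163 yaw err 1.1509713131578958 grip 0.2919122139448379
```

Call:
step_arm:
  targets:
    - [0.04,-0.02,0.02,0,0]
    - [0.04,-0.02,0.02,0,0]
    - [0.04,-0.02,0.02,0,0]
    - [0.04,-0.02,0.02,0,0]

```text
t: 9.05
position: [0.2267, 0.0432, 0.4018]
tcp_rot: [-0.13, 0.058, 0.989, 0.029]
force: [0.7, -0.6, -1.9]
finger_gap: 0.295
grasp_force: 35.0
```

```bash
python3 st.py
python3 - <<'E'
from h import *
a,_=cloud("side");b,_=cloud("wrist");cv2.imwrite("pics/s2.png",np.hstack([a[:,40:400],cv2.resize(b,(400,384))])[:,:,::-1])
E
```

```text
9.05 [ 0.272 -0.381 -0.303  1.819 -0.196  1.942  1.41 ] [0.227 0.043 0.402]
[[-0.96   0.122 -0.254]
 [ 0.107  0.992  0.073]
 [ 0.26   0.042 -0.965]]
pitch 15.171436060889272 roll(y z-comp) 2.43190746888834 yaw err -1.3968502304667805 grip 0.29475930580687043
```

View pics/s2.png

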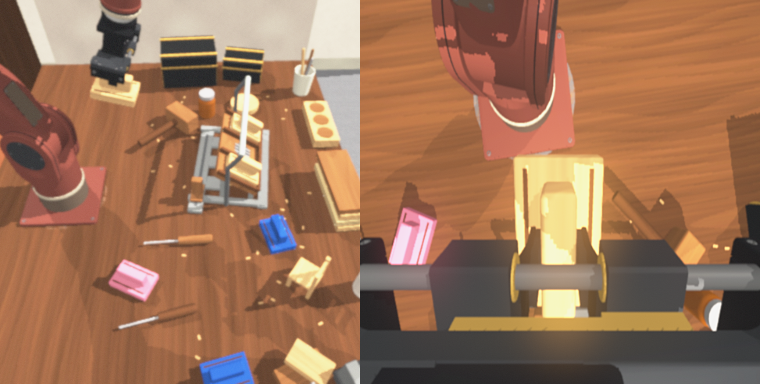

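The side part shows the held block clear of everything. The wrist part shows it firmly held at (560,240), with the robot base beyond it.

Call:
step_arm:
  targets:
    - [0.03,-0.02,0.035,0,0]
    - [0.035,-0.02,0.03,0,0]
    - [0.04,-0.02,0.02,0,0]
    - [0.04,-0.02,0.02,0,0]

```text
t: 9.55
position: [0.1712, 0.0336, 0.3356]
tcp_rot: [-0.21, 0.061, 0.976, 0.012]
force: [-1.3, 2.2, -1.7]
finger_gap: 0.297
grasp_force: 35.0
```

```bash
python3 st.py
```

```text
9.55 [ 0.245 -0.381 -0.302  1.991 -0.177  1.936  1.406] [0.171 0.034 0.336]
[[-0.904  0.123 -0.409]
 [ 0.113  0.992  0.049]
 [ 0.412 -0.002 -0.911]]
pitch 24.32441418662044 roll(y z-comp) -0.09570607015878113 yaw err -1.3532267714202257 grip 0.29727186385227083
```

Run:
```python
from h import *
s=sensors.read_state();im,W=cloud("wrist");M=Rq(s["tcp_rot"])
T=M.inv().apply((W.reshape(-1,3)-s["position"]))
T=T[~np.isnan(T[:,0])]
m=T[(abs(T[:,1])<.045)&(T[:,2]<.05)&(T[:,2]>-.05)&(T[:,0]>.012)&(T[:,0]<.075)]
pl=m[abs(m[:,1])>.018];h=m[abs(m[:,1])<.010]
for nm,q in(("plate",pl),("handle",h)):
    print(nm,len(q),np.round(np.percentile(q,[1,50,99],axis=0),4).tolist())
p=m[(m[:,2]<.035)&(abs(m[:,1])>.016)];A=np.c_[p[:,:2],np.ones(len(p))];c,*_=np.linalg.lstsq(A,p[:,2],rcond=None);print("plate z=ax+by+c",c)
hh=h[h[:,0]<.03];A=np.c_[hh[:,:2],np.ones(len(hh))];print("handle top",np.linalg.lstsq(A,hh[:,2],rcond=None)[0],np.percentile(hh[:,2],[5,50,95]))
e=m[(abs(m[:,1])>.02)];print("edges y",np.percentile(e[:,1],[.5,99.5]))
```

```text
plate 3529 [[0.0123, -0.0373, 0.0185], [0.0328, 0.0181, 0.0208], [0.0503, 0.0373, 0.039]]
handle 2880 [[0.0125, -0.0099, -0.0191], [0.0342, -0.0, -0.0166], [0.0502, 0.0097, 0.0331]]
plate z=ax+by+c [0.12009461 0.00728227 0.0169555 ]
handle top [ 0.05930086  0.00335624 -0.01908872] [-0.01893011 -0.0178352  -0.01673214]
edges y [-0.03757208  0.0376099 ]
```

```bash
cat >> h.py <<'E'
yaw=np.radians(-8.43);c,n=np.cos(yaw),np.sin(yaw);Rr=np.array([[c,-n,0],[n,c,0],[0,0,1]])
O=np.array([.565,.113,0]);P=O+Rr@[.0045,0,.0738]
def tcp(s,nn,back=0,gx=-.0045,tz=None,dy=0):
    "TCP with block centre at slope s, underside nn above bed"
    if tz is None: tz=Rq(sensors.read_state()["tcp_rot"]).apply([0,0,1])
    return P+Rr@((s+gx)*np.array([.866,0,-.5])+(.05+nn)*np.array([.5,0,.866])+[0,dy,0])+(.009-back)*tz
E
python3 - <<'E'
from h import *
print(tcp(.03,.04),tcp(.03,.04,.17),tcp(-.012,.04),tcp(-.012,0))
t=tcp(.03,.04,.17);rows(t,1.35,12,0)
E
```

```text
[0.63201413 0.1029283  0.1308404 ] [0.70370631 0.09494886 0.28477727] [0.5960351  0.10826047 0.1518404 ] [0.57625119 0.11119249 0.1172004 ]
[-0.041, 0.011, -0.015, 0.023, 0]
[-0.041, 0.011, -0.015, 0.023, 0]
[-0.041, 0.011, -0.015, 0.023, 0]
[-0.041, 0.011, -0.015, 0.023, 0]
[-0.041, 0.011, -0.015, 0.023, 0]
[-0.041, 0.011, -0.015, 0.023, 0]
[-0.041, 0.011, -0.015, 0.023, 0]
[-0.041, 0.011, -0.015, 0.023, 0]
[-0.041, 0.011, -0.015, 0.023, 0]
[-0.041, 0.012, -0.015, 0.023, 0]
[-0.041, 0.012, -0.015, 0.023, 0]
[-0.041, 0.012, -0.015, 0.023, 0]
len 0.045183746268380884 end R
 [[-0.894  0.149 -0.422]
 [ 0.142  0.989  0.047]
 [ 0.424 -0.018 -0.906]]
```

Run:
```python
from h import *
rows([.62,.10,.40],1.35,11,0)
```

```text
[-0.034, 0.011, -0.023, 0.025, 0]
[-0.034, 0.011, -0.023, 0.025, 0]
[-0.034, 0.011, -0.023, 0.025, 0]
[-0.034, 0.011, -0.023, 0.025, 0]
[-0.033, 0.012, -0.023, 0.025, 0]
[-0.033, 0.012, -0.023, 0.025, 0]
[-0.033, 0.012, -0.023, 0.025, 0]
[-0.033, 0.012, -0.023, 0.025, 0]
[-0.033, 0.012, -0.023, 0.025, 0]
[-0.033, 0.012, -0.023, 0.025, 0]
[-0.033, 0.012, -0.023, 0.025, 0]
len 0.042087026979919145 end R
 [[-0.894  0.149 -0.422]
 [ 0.142  0.989  0.047]
 [ 0.424 -0.018 -0.906]]
```

Call:
step_arm:
  targets:
    - [-0.034,0.011,-0.023,0.03,0]
    - [-0.034,0.011,-0.023,0.03,0]
    - [-0.034,0.011,-0.023,0.03,0]
    - [-0.034,0.011,-0.023,0.03,0]
    - [-0.034,0.012,-0.023,0.03,0]
    - [-0.034,0.012,-0.023,0.03,0]
    - [-0.034,0.012,-0.023,0.03,0]
    - [-0.034,0.012,-0.023,0.03,0]

```text
t: 10.4
position: [0.5069, 0.0759, 0.3875]
tcp_rot: [-0.212, 0.08, 0.974, 0.008]
force: [1.3, 0.1, -0.5]
finger_gap: 0.297
grasp_force: 35.0
```

Call:
step_arm:
  targets:
    - [-0.034,0.012,-0.023,0.03,0]
    - [-0.034,0.012,-0.023,0,0]
    - [-0.034,0.012,-0.023,0,0]
    - [0,0,0,0,0]

```text
t: 10.8
position: [0.6047, 0.0893, 0.3826]
tcp_rot: [-0.205, 0.084, 0.975, 0.012]
force: [-0.8, 0.7, -2.5]
finger_gap: 0.296
grasp_force: 35.0
```

```bash
python3 st.py
python3 - <<'E'
from h import *
t=tcp(.03,.04,.17);rows(t,0,3,0)
E
```

```text
10.8 [-0.128  0.557 -0.039  0.89  -0.118  2.088  1.195] [0.605 0.089 0.383]
[[-0.902  0.169 -0.398]
 [ 0.159  0.986  0.058]
 [ 0.402 -0.011 -0.916]]
pitch 23.714846099601793 roll(y z-comp) -0.6400850104807636 yaw err 1.2966138837728183 grip 0.29637804963148834
[-0.041, 0.007, 0.017, 0.0, 0]
[-0.041, 0.007, 0.017, 0.0, 0]
[-0.041, 0.007, 0.017, 0.0, 0]
len 0.04513023835510828 end R
 [[-0.902  0.169 -0.398]
 [ 0.159  0.986  0.058]
 [ 0.402 -0.011 -0.916]]
```

Run:
```python
from h import *
rows([.665,.093,.33],-1.2,2,0)
```

```text
[-0.037, 0.007, 0.012, -0.12, 0]
[-0.038, 0.007, 0.012, -0.12, 0]
len 0.04005271781393402 end R
 [[-0.905  0.15  -0.398]
 [ 0.138  0.989  0.058]
 [ 0.402 -0.003 -0.916]]
```

Call:
step_arm:
  targets:
    - [-0.037,0.007,0.012,-0.12,0]
    - [-0.038,0.007,0.012,-0.12,0]
    - [0,0,0,0,0]

```text
t: 11.1
position: [0.6635, 0.0936, 0.3258]
tcp_rot: [-0.209, 0.073, 0.975, 0.015]
force: [-0.9, -0.2, -3.2]
finger_gap: 0.297
grasp_force: 35.0
```

```bash
python3 st.py
python3 - <<'E'
from h import *
t=tcp(.03,.04,.08);print(t);rows(t,0,4,0)
im,W=cloud("wrist");a,_=cloud("side");cv2.imwrite("pics/w3.png",np.hstack([a[40:340,120:420],im[84:384]])[:,:,::-1])
E
```

```text
11.1 [-0.122  0.712 -0.047  0.762 -0.107  2.07   1.226] [0.664 0.094 0.326]
[[-0.902  0.148 -0.406]
 [ 0.136  0.989  0.059]
 [ 0.41  -0.002 -0.912]]
pitch 24.19323858420535 roll(y z-comp) -0.08636513115219839 yaw err 0.07690072087890407 grip 0.29651928215807566
[0.66460069 0.09829817 0.20375394]
[-0.013, 0.001, 0.028, 0.0, 0]
[-0.013, 0.001, 0.028, 0.0, 0]
[-0.013, 0.001, 0.028, 0.0, 0]
[-0.013, 0.001, 0.028, 0.0, 0]
len 0.030527643505313336 end R
 [[-0.902  0.148 -0.406]
 [ 0.136  0.989  0.059]
 [ 0.41  -0.002 -0.912]]
```

View pics/w3.png

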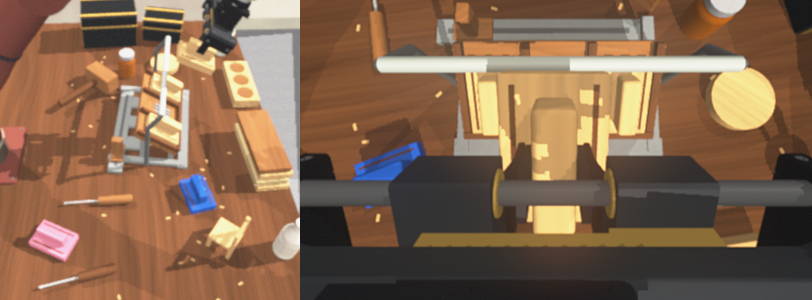

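Wrist part: the block at (553,120) is centred over the free bay between the two done blocks (487,100) and (630,105), with the lamp tube beyond it. The side part shows nothing disturbed.

Call:
step_arm:
  targets:
    - [-0.013,0.001,0.028,0,0]
    - [-0.013,0.001,0.028,0,0]
    - [-0.013,0.001,0.028,0,0]
    - [-0.013,0.001,0.028,0,0]
    - [0,0,0.03,0,0]
    - [0,0,0.03,0,0]
    - [0,0,0,0,0]

```text
t: 11.9
position: [0.6388, 0.1014, 0.1541]
tcp_rot: [-0.207, 0.072, 0.976, 0.016]
force: [-0.4, -0.1, -1.7]
finger_gap: 0.293
grasp_force: 35.0
```

```bash
python3 st.py
python3 - <<'E'
from h import *
rows(tcp(-.010,.025),0,3,0)
s=sensors.read_state();im,W=cloud("wrist");cv2.imwrite("pics/w4.png",im[:,:,::-1])
M=Rq(s["tcp_rot"]);W=W.reshape(-1,3);W=W[~np.isnan(W[:,0])];L=(W-P)@Rr
sx=L[:,0]*.866-L[:,2]*.5;nx=L[:,0]*.5+L[:,2]*.866
T=M.inv().apply(W-s["position"]);
for lo,hi in((-.14,-.06),(.06,.14)):
    k=(L[:,1]>lo)&(L[:,1]<hi)&(nx>.045)&(nx<.07)&(abs(sx)<.06);print("handle y",np.percentile(L[k,1],[3,50,97]),"n",np.median(nx[k]),"s",np.percentile(sx[k],[2,98]),k.sum())
k=(abs(L[:,1])<.038)&(nx<.012)&(nx>-.012)&(sx>-.077)&(sx<.05);print("bed n",np.median(nx[k]),k.sum())
k=(abs(T[:,1])<.045)&(T[:,2]>.012)&(T[:,2]<.03)&(T[:,0]>0)&(T[:,0]<.06)
print("plate y rack",np.percentile(L[k,1],[1,99]),"n",np.percentile(nx[k],[2,98]),"s",np.percentile(sx[k],[1,99]))
E
```

```text
11.9 [-0.118  0.685 -0.065  1.15  -0.09   1.705  1.253] [0.639 0.101 0.154]
[[-0.904  0.146 -0.401]
 [ 0.133  0.989  0.061]
 [ 0.405  0.002 -0.914]]
pitch 23.908639300918235 roll(y z-comp) 0.08796084477461016 yaw err -0.020841807012135467 grip 0.29277965892047375
[0.013, 0.0, 0.012, 0.0, 0]
[0.013, 0.0, 0.012, 0.0, 0]
[0.013, 0.0, 0.012, 0.0, 0]
len 0.017187955411441695 end R
 [[-0.904  0.146 -0.401]
 [ 0.133  0.989  0.061]
 [ 0.405  0.002 -0.914]]
handle y [-0.10461265 -0.09036722 -0.08084329] n 0.06052703362147079 s [-0.03343427  0.04214342] 4034
handle y [0.08472978 0.09410235 0.10854011] n 0.060401017322401614 s [-0.03324549  0.04243937] 4050
bed n 0.0009722525130103623 4348
plate y rack [-0.03777353  0.03645416] n [0.07559019 0.08565625] s [-0.02672088  0.02137362]
```

View pics/w4.png

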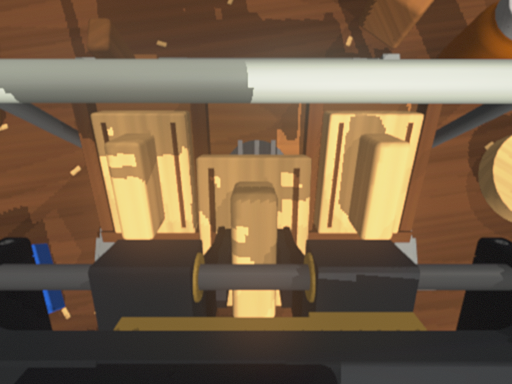

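The block at (255,210) sits just behind its slot, between the done blocks (140,180) and (375,180). It needs about 2 to 3 mm to the left, and its lower end clears the lip.

Call:
step_arm:
  targets:
    - [0.013,0.001,0.012,0,0]
    - [0.013,0.001,0.012,0,0]
    - [0.01,0.0005,0.012,0,0]
    - [0,0,0,0,0]

```text
t: 12.35
position: [0.5949, 0.1114, 0.1391]
tcp_rot: [-0.204, 0.071, 0.976, 0.017]
force: [-0.1, 0.3, -1.1]
finger_gap: 0.298
grasp_force: 35.0
```

```bash
cat > chk.py <<'E'
from h import *
s=sensors.read_state();im,W=cloud("wrist");M=Rq(s["tcp_rot"]);W=W.reshape(-1,3);W=W[~np.isnan(W[:,0])];L=(W-P)@Rr
T=M.inv().apply(W-s["position"]);sx=L[:,0]*.866-L[:,2]*.5;nx=L[:,0]*.5+L[:,2]*.866
k=(abs(T[:,1])<.042)&(T[:,2]>.008)&(T[:,2]<.034)&(T[:,0]>0.015)&(T[:,0]<.06)&(nx>.014)
print("plate y",np.percentile(L[k,1],[1,99]),"n",np.percentile(nx[k],[2,98]),"s",np.percentile(sx[k],[1,99]))
q=k&(abs(L[:,1])>.017);A=np.c_[sx[q],np.ones(q.sum())];print("slope deg vs bed",np.degrees(np.arctan(np.linalg.lstsq(A,nx[q],rcond=None)[0][0])))
h=(abs(L[:,1])<.010)&(nx>.045)&(T[:,0]>.015)&(T[:,0]<.045)&(T[:,2]<0);print("handle top n",np.percentile(nx[h],[5,50,95]),"slope",np.degrees(np.arctan(np.polyfit(sx[h],nx[h],1)[0])),"s",np.percentile(sx[h],[1,99]),"F",np.round(s["force"],1),"pos",np.round(s["position"],4))
E
python3 chk.py; python3 -c "
from h import *
rows(tcp(-.006,.010,dy=.002),0,2,0)"
```

```text
plate y [-0.0337389  0.039256 ] n [0.03098888 0.04338148] s [-0.05816514 -0.05343667]
slope deg vs bed 39.88947975269724
handle top n [0.08483419 0.1712349  0.18251036] slope -76.01490150919167 s [-0.05329131 -0.0289588 ] F [-0.1  0.3 -1.1] pos [0.5949 0.1114 0.1391]
[0.001, -0.0, 0.009, 0.0, 0]
[0.001, -0.0, 0.009, 0.0, 0]
len 0.00932101533422077 end R
 [[-0.907  0.146 -0.395]
 [ 0.132  0.989  0.062]
 [ 0.4    0.004 -0.917]]
```

Call:
step_arm:
  targets:
    - [0,0,0.005,0,0]
    - [0,0,0.004,0,0]
    - [0,0,0,0,0]

```text
t: 12.7
position: [0.5911, 0.1113, 0.1273]
tcp_rot: [-0.206, 0.071, 0.976, 0.016]
force: [-0.3, -0.1, -3.2]
finger_gap: 0.296
grasp_force: 35.0
```

Call:
step_arm:
  targets:
    - [0,0,0.003,0,0]
    - [0,0,0,0,0]

```text
t: 12.9
position: [0.5897, 0.1116, 0.1246]
tcp_rot: [-0.206, 0.071, 0.976, 0.016]
force: [-0.1, -0.4, -2.3]
finger_gap: 0.3
grasp_force: 35.0
```

Call:
step_arm:
  targets:
    - [0,0,0.002,0,0]
    - [0,0,0.002,0,0]
    - [0,0,0,0,0]
  newtons: 10

```text
t: 13.2
position: [0.5881, 0.1119, 0.121]
tcp_rot: [-0.206, 0.071, 0.976, 0.016]
force: [0.2, 0.5, -2.8]
finger_gap: 0.299
grasp_force: 10.0
```

Call:
step_arm:
  targets:
    - [0,0,0.002,0,0]
    - [0,0,0.002,0,0]
    - [0,0,0,0,0]

```text
t: 13.5
position: [0.5884, 0.1117, 0.1183]
tcp_rot: [-0.203, 0.072, 0.976, 0.017]
force: [6.5, -0.8, 1.2]
finger_gap: 0.299
grasp_force: 10.0
```

```bash
python3 chk.py;python3 st.py
```

```text
plate y [-0.03474486  0.04393374] n [0.01494807 0.02475999] s [-0.05451003 -0.04471016]
slope deg vs bed 19.94932422104953
handle top n [0.12902539 0.15118352 0.16134185] slope 55.812231300746085 s [-0.04863988 -0.0401647 ] F [ 6.5 -0.8  1.2] pos [0.5884 0.1117 0.1183]
13.55 [-0.128  0.603 -0.079  1.353 -0.095  1.573  1.241] [0.588 0.112 0.118]
[[-0.907  0.147 -0.395]
 [ 0.133  0.989  0.061]
 [ 0.399  0.003 -0.917]]
pitch 23.535581471958846 roll(y z-comp) 0.18205635204085568 yaw err 0.011113388912012478 grip 0.29884987908301935
```

Run:
```python
from h import *
s=sensors.read_state();M=Rq(s["tcp_rot"])
for a in(-.004,0,.0045): print(a,np.round(M.inv().apply(tcp(a,.001,dy=.002)-s["position"]),4))
c=np.array(optics.camera_info("wrist")["T_tool_cam"]);print(np.round(c,3))
tube=O+Rr@[.005,0,.229];print("tube in tool",np.round(M.inv().apply(tube-s["position"]),3),np.round(s["force"],1))
```

```text
-0.004 [ 0.0021 -0.0002  0.0058]
0 [-0.0018 -0.0002  0.0062]
0.0045 [-0.0063 -0.0002  0.0067]
[[-0.001 -0.958 -0.287  0.079]
 [ 1.    -0.    -0.001  0.   ]
 [ 0.001 -0.287  0.958 -0.162]
 [ 0.     0.     0.     1.   ]]
tube in tool [ 0.061 -0.002 -0.094] [ 5.6 -1.5  2.1]
```

Call:
step_arm:
  targets:
    - [-0.001,0,0.002,0,0]
    - [-0.001,0,0.002,0,0]
    - [-0.001,0,0.002,0,0]
    - [0,0,0,0,0]
  newtons: 5

```text
t: 13.95
position: [0.5876, 0.1119, 0.1111]
tcp_rot: [-0.205, 0.071, 0.976, 0.016]
force: [3.6, -0.8, 0.2]
finger_gap: 0.298
grasp_force: 5.0
```

```bash
python3 st.py
python3 - <<'E'
from h import *
s=sensors.read_state();im,W=cloud("wrist");a,_=cloud("side");np.savez("w5",im=im,W=W,p=s["position"],q=s["tcp_rot"])
b=cv2.resize(a[80:260,210:350],None,fx=2.13,fy=2.13);cv2.imwrite("pics/w5.png",np.hstack([b[:383],np.zeros((383,4,3),np.uint8),cv2.resize(im,(490,383))])[:,:,::-1]);print(s["force"])
E
python3 chk.py
```

```text
13.95 [-0.128  0.61  -0.08   1.359 -0.095  1.563  1.242] [0.588 0.112 0.111]
[[-0.906  0.146 -0.397]
 [ 0.133  0.989  0.061]
 [ 0.402  0.003 -0.916]]
pitch 23.689475309501727 roll(y z-comp) 0.15994490415936496 yaw err -0.021583854430673857 grip 0.29827997544464124
[ 3.56103911 -0.84771514  0.15573214]
plate y [-0.03461625  0.04393592] n [0.01507473 0.02411923] s [-0.05497389 -0.04656127]
slope deg vs bed 24.39013309194537
handle top n [0.12235867 0.14461615 0.15470438] slope 57.54944927242351 s [-0.04572922 -0.03712606] F [ 4.5 -0.5  0.8] pos [0.5874 0.112  0.1111]
```

View pics/w5.png

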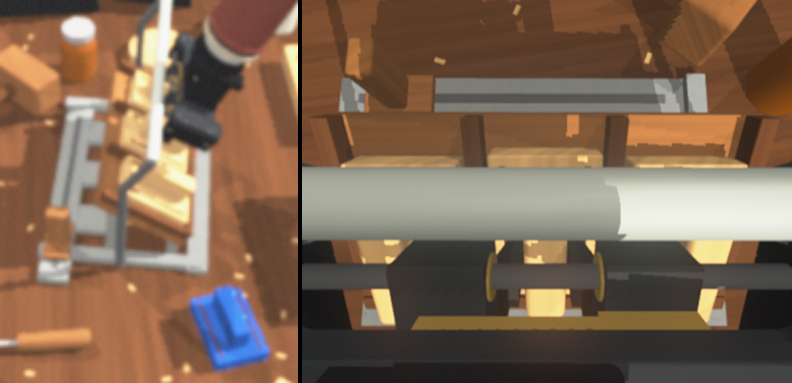

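The wrist part shows the middle block's upper edge at row 148, between its dividers (475 and 615). The done blocks' edges are at row 157, so ours still lies a few mm upslope. Slide it down to the lip.

Call:
step_arm:
  targets:
    - [-0.002,0,0.001,0,0]
    - [-0.002,0,0,0,0]
    - [-0.001,0,0,0,0]
    - [0,0,0,0,0]
  newtons: 8

```text
t: 14.5
position: [0.5905, 0.1119, 0.1089]
tcp_rot: [-0.206, 0.071, 0.976, 0.017]
force: [0.1, -0.9, 6.8]
finger_gap: 0.297
grasp_force: 8.0
```

```bash
cat > edge.py <<'E'
from h import *
s=sensors.read_state();im,W=cloud("wrist");W=W.reshape(-1,3);W=W[~np.isnan(W[:,0])];L=(W-P)@Rr
sx=L[:,0]*.866-L[:,2]*.5;nx=L[:,0]*.5+L[:,2]*.866
for c0 in(-.094,.002,.098):
    k=(abs(L[:,1]-c0)<.033)&(nx>.005)&(nx<.027)&(sx<-.035)&(sx>-.075);f=k&(nx<.019)
    print(c0,"face s",np.round(np.percentile(sx[f],[10,50,90]),4),f.sum(),"top n",np.round(np.percentile(nx[k],[50,98]),4))
print("F",np.round(s["force"],1),"grip",s["grasp_force"],s["finger_gap"],np.round(s["position"],4))
E
python3 edge.py
```

```text
Traceback (most recent call last):
  File "edge.py", line 6, in <module>
    print(c0,"face s",np.round(np.percentile(sx[f],[10,50,90]),4),f.sum(),"top n",np.round(np.percentile(nx[k],[50,98]),4))
                               ~~~~~~~~~~~~~^^^^^^^^^^^^^^^^^^
IndexError: index -1 is out of bounds for axis 0 with size 0
```

```bash
sed -i 's/;f=k&(nx<.019)/;f=k\&(nx>.018)/; s/\[10,50,90\]/[0.5,2,10]/' edge.py; python3 edge.py
```

```text
Traceback (most recent call last):
  File "edge.py", line 6, in <module>
    print(c0,"face s",np.round(np.percentile(sx[f],[0.5,2,10]),4),f.sum(),"top n",np.round(np.percentile(nx[k],[50,98]),4))
                               ~~~~~~~~~~~~~^^^^^^^^^^^^^^^^^^
IndexError: index -1 is out of bounds for axis 0 with size 0
```

Call:
step_arm:
  targets:
    - [-0.002,0,0,0,0]
    - [-0.002,0,0,0,0]
    - [0,0,0,0,0]

```text
t: 14.9
position: [0.5937, 0.1116, 0.1071]
tcp_rot: [-0.207, 0.071, 0.976, 0.017]
force: [-2.8, 1.1, 8.7]
finger_gap: 0.297
grasp_force: 8.0
```

Call:
step_arm:
  targets:
    - [-0.002,0,0,0,0]
    - [0,0,0,0,0]

```text
t: 15.1
position: [0.5948, 0.1115, 0.1063]
tcp_rot: [-0.208, 0.071, 0.976, 0.017]
force: [-5.6, 1.3, 9.4]
finger_gap: 0.299
grasp_force: 8.0
```

```bash
python3 st.py
python3 - <<'E'
from h import *
s=sensors.read_state();im,W=cloud("wrist");a,_=cloud("side")
b=cv2.resize(a[80:260,210:350],None,fx=2.13,fy=2.13);cv2.imwrite("pics/w6.png",np.hstack([b[:383],np.zeros((383,4,3),np.uint8),cv2.resize(im,(490,383))])[:,:,::-1]);print(s["force"])
E
```

```text
15.1 [-0.127  0.632 -0.078  1.336 -0.094  1.571  1.246] [0.595 0.111 0.106]
[[-0.904  0.145 -0.403]
 [ 0.131  0.989  0.062]
 [ 0.407  0.003 -0.913]]
pitch 24.028407451610455 roll(y z-comp) 0.1637510990600109 yaw err -0.10089512992283223 grip 0.299261387071183
[-5.6159652   1.33795743  9.39398288]
```

View pics/w6.png

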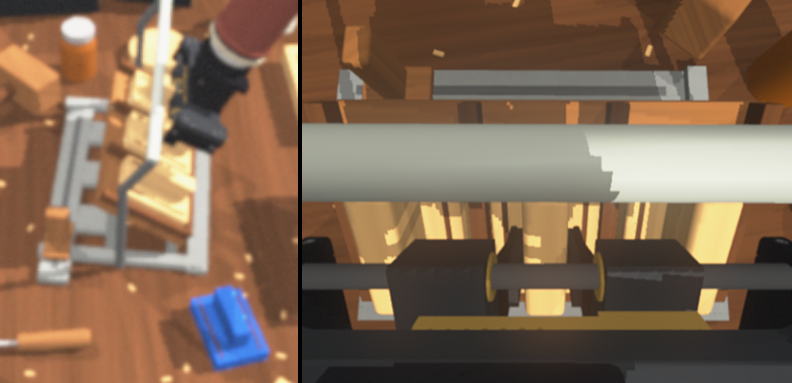

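The tube hides the upper edges, but the handle (545,240) is straight in the bay and the push force is rising, so the lip is reached. Release and back out.

Call:
step_arm:
  targets:
    - [0,0,-0.001,0,0.31]
    - [0,0,0,0,0.4]
    - [0,0,0,0,0.5]
    - [0,0,0,0,0.5]
    - [0,0,-0.02,0,0.5]
    - [0,0,-0.03,0,0.5]
    - [-0.01,0,-0.03,0,0.5]
    - [-0.015,0,-0.03,0,0.5]
  newtons: 3

```text
t: 16.0
position: [0.6639, 0.1007, 0.1989]
tcp_rot: [-0.205, 0.071, 0.976, 0.016]
force: [0.5, -0.0, -0.3]
finger_gap: 0.498
grasp_force: 0.0
```

```bash
python3 st.py
python3 - <<'E'
from h import *
s=sensors.read_state();im,W=cloud("wrist");cv2.imwrite("pics/w7.png",im[:,:,::-1])
W=W.reshape(-1,3);W=W[~np.isnan(W[:,0])];L=(W-P)@Rr
sx=L[:,0]*.866-L[:,2]*.5;nx=L[:,0]*.5+L[:,2]*.866
for c0 in(-.094,.002,.098):
    k=(abs(L[:,1]-c0)<.025)&(nx>.05)&(nx<.07)&(abs(sx)<.06);p=np.polyfit(sx[k],nx[k],1)
    print(c0,"handle s",np.round(np.percentile(sx[k],[1,99]),4),"y",np.round(np.percentile(L[k,1],[2,98]),4),"n",np.round(np.median(nx[k]),4),"slope",np.degrees(p[0]),k.sum())
    k=(abs(L[:,1]-c0)<.036)&(abs(L[:,1]-c0)>.016)&(nx>.014)&(nx<.03)&(sx<.03)&(sx>-.07)
    if k.sum()>5:print("   plate s",np.round(np.percentile(sx[k],[1,99]),4),"n",np.median(nx[k]),np.degrees(np.polyfit(sx[k],nx[k],1)[0]),"rollslope",np.degrees(np.polyfit(L[k,1],nx[k],1)[0]))
E
```

```text
16.0 [-0.12   0.717 -0.057  1.005 -0.094  1.814  1.25 ] [0.664 0.101 0.199]
[[-0.906  0.145 -0.398]
 [ 0.132  0.989  0.061]
 [ 0.402  0.003 -0.915]]
pitch 23.729873604008134 roll(y z-comp) 0.17553852377102985 yaw err -0.06444018741050972 grip 0.4979005134526375
-0.094 handle s [-0.0334  0.0441] y [-0.1052 -0.0809] n 0.0606 slope 0.47245280216899294 2532
   plate s [-0.0486  0.0289] n 0.023009212468116998 0.43886705622789507 rollslope -0.047466733289159055
0.002 handle s [-0.0329  0.0442] y [-0.0094  0.0153] n 0.0606 slope 0.607732358495287 2314
   plate s [-0.048   0.0292] n 0.022908454832985613 0.283732392523133 rollslope 0.006110218499425013
0.098 handle s [-0.0334  0.0438] y [0.0847 0.109 ] n 0.0604 slope 0.6475829519289563 2513
   plate s [-0.0484  0.029 ] n 0.022883101978266963 0.21251860450282348 rollslope -0.046100405890833196
```

View pics/w7.png

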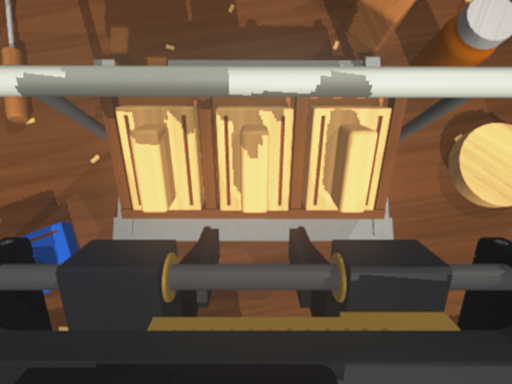

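The middle block lies level with its neighbours: handle ends match within 1 mm, its height and slope are equal, and it is centred between the dividers. Next, the gate.

Run:
```python
from h import *
s=sensors.read_state();M=Rq(s["tcp_rot"])
g=O+Rr@[-.135,-.1516,.068];print("gate tcp",g)
p=s["position"]
for t,n in(((.63,.10,.33),4),((.46,.0,.33),5),((.46-.01,-.02,.30),1),((g[0],g[1],.16),4),(g,3)):
    t=np.array(t);print(n,np.round(M.inv().apply(t-p)/n,4),np.linalg.norm(t-p)/n);p=t
```

```text
gate tcp [ 0.40923387 -0.01717094  0.068     ]
4 [ 0.0213 -0.0011 -0.0258] 0.03351578278630732
5 [ 0.0282 -0.0248  0.0121] 0.039446165846632034
1 [-0.0055 -0.0214  0.0302] 0.03741657386773944
4 [-0.0046 -0.0009  0.0362] 0.036460493193682865
3 [-0.0122 -0.0001  0.0281] 0.030666666666666665
```

Call:
step_arm:
  targets:
    - [0.013,0,-0.035,0,0.5]
    - [0.017,0,-0.035,0,0.5]
    - [0.025,0,-0.026,0,0.5]
    - [0.03,-0.004,-0.008,0,0.5]
    - [0.028,-0.025,0.012,0,0.5]
    - [0.028,-0.025,0.012,0,0.5]
    - [0.028,-0.025,0.012,0,0.5]
    - [0.028,-0.025,0.012,0,0.5]

```text
t: 16.85
position: [0.4906, 0.0196, 0.3274]
tcp_rot: [-0.205, 0.071, 0.976, 0.016]
force: [0.9, -0.5, 0.4]
finger_gap: 0.5
grasp_force: 0.0
```

Call:
step_arm:
  targets:
    - [0.028,-0.025,0.012,0,0.5]
    - [-0.005,-0.02,0.03,0,0.5]
    - [0,0,0,0,0.5]

```text
t: 17.15
position: [0.4456, -0.0213, 0.2962]
tcp_rot: [-0.207, 0.074, 0.975, 0.016]
force: [-0.1, 0.7, -0.0]
finger_gap: 0.501
grasp_force: 0.0
```

```bash
python3 st.py
cat > gate.py <<'E'
from h import *
s=sensors.read_state();im,W=cloud("wrist");np.savez("wg",W=W);W=W.reshape(-1,3);W=W[~np.isnan(W[:,0])];L=(W-O)@Rr
k=(abs(L[:,0]+.124)<.025)&(L[:,2]>.079)&(L[:,2]<.092);print("gate top rack x,y",np.round(np.percentile(L[k,:2],[2,50,98],axis=0),4).tolist(),k.sum(),np.median(L[k,2]))
sx=(L[:,0]-.0045)*.866-(L[:,2]-.0738)*.5;nx=(L[:,0]-.0045)*.5+(L[:,2]-.0738)*.866
k=(abs(L[:,1])<.03)&(nx>.05)&(nx<.068)&(abs(sx)<.06)
if k.sum()>20:print("handle y",np.round(np.percentile(L[k,1],[2,98]),4),k.sum())
print("pos rack",np.round((s["position"]-O)@Rr,4))
E
python3 gate.py; python3 -c "
from h import *
rows(O+Rr@[-.135,-.1516,.12],0,4,.5)"
```

```text
17.15 [ 0.025  0.208 -0.03   1.538 -0.059  1.809  1.413] [ 0.446 -0.021  0.296]
[[-0.904  0.15  -0.401]
 [ 0.137  0.989  0.061]
 [ 0.406  0.001 -0.914]]
pitch 23.935195373598255 roll(y z-comp) 0.03838285327971804 yaw err 0.20161852427313456 grip 0.5007400506725525
gate top rack x,y [[-0.1365, -0.1607], [-0.1201, -0.1497], [-0.105, -0.14]] 375 0.08473886268717251
pos rack [-0.0984 -0.1504  0.2962]
[-0.009, -0.001, 0.044, 0.0, 0.5]
[-0.009, -0.001, 0.044, 0.0, 0.5]
[-0.009, -0.001, 0.044, 0.0, 0.5]
[-0.009, -0.001, 0.044, 0.0, 0.5]
len 0.0453684846276852 end R
 [[-0.904  0.148 -0.4  ]
 [ 0.135  0.989  0.062]
 [ 0.405  0.002 -0.914]]
```

Call:
step_arm:
  targets:
    - [-0.008,0,0.044,0,0.5]
    - [-0.008,0,0.044,0,0.5]
    - [-0.008,0,0.044,0,0.5]
    - [-0.01,0,0.04,0,0.5]
    - [0,0,0,0,0.5]

```text
t: 17.7
position: [0.4076, -0.0115, 0.124]
tcp_rot: [-0.209, 0.071, 0.975, 0.016]
force: [0.1, 0.0, -0.0]
finger_gap: 0.503
grasp_force: 0.0
```

```bash
python3 gate.py; python3 -c "
from h import *
rows(O+Rr@[-.131,-.150,.068],0,3,.5)"
```

```text
gate top rack x,y [[-0.1373, -0.1601], [-0.1292, -0.1501], [-0.1217, -0.1395]] 607 0.08474530070334829
pos rack [-0.1374 -0.1462  0.124 ]
[-0.009, -0.001, 0.017, 0.0, 0.5]
[-0.009, -0.001, 0.017, 0.0, 0.5]
[-0.009, -0.001, 0.017, 0.0, 0.5]
len 0.01966445955997772 end R
 [[-0.904  0.145 -0.402]
 [ 0.131  0.989  0.061]
 [ 0.407  0.002 -0.914]]
```

Call:
step_arm:
  targets:
    - [-0.009,-0.001,0.017,0,0.5]
    - [-0.009,-0.0015,0.017,0,0.5]
    - [-0.008,-0.001,0.016,0,0.5]
    - [0,0,0,0,0.2]
    - [0,0,0,0,0]
    - [0,0,0,0,0]
    - [0,0,0,0,0]
    - [0,0,0,0,0]
  newtons: 10

```text
t: 18.55
position: [0.4146, -0.0163, 0.0723]
tcp_rot: [-0.204, 0.071, 0.976, 0.016]
force: [1.2, -0.5, 7.3]
finger_gap: 0.253
grasp_force: 10.0
```

Call:
step_arm:
  targets:
    - [0,0,0,0,0.4]
    - [0.002,0,-0.005,0,0.4]
    - [0,0,0,0,0.4]

```text
t: 18.85
position: [0.4139, -0.0164, 0.077]
tcp_rot: [-0.205, 0.071, 0.976, 0.016]
force: [1.0, 0.1, 0.3]
finger_gap: 0.379
grasp_force: 0.0
```

Call:
step_arm:
  targets:
    - [0,0,0,0,0]
    - [0,0,0,0,0]
    - [0,0,0,0,0]
    - [0,0,0,0,0]

```text
t: 19.25
position: [0.4135, -0.0163, 0.0762]
tcp_rot: [-0.205, 0.071, 0.976, 0.016]
force: [0.0, 0.1, -0.2]
finger_gap: 0.254
grasp_force: 10.0
```

```bash
python3 gate.py; python3 st.py|tail -1
```

```text
gate top rack x,y [[-0.1399, -0.1677], [-0.1304, -0.1503], [-0.1199, -0.1323]] 1409 0.08488333227027758
pos rack [-0.1309 -0.1502  0.0762]
pitch 23.79220551531174 roll(y z-comp) 0.15112954415209529 yaw err -0.038759661531885 grip 0.24960769126269358
```

Call:
step_arm:
  targets:
    - [0,0.015,0,0,0]
    - [0,0.025,0,0,0]
    - [0,0.025,0,0,0]
    - [0,0.025,0,0,0]
    - [0,0.025,0,0,0]
    - [0,0.022,0,0,0]
    - [0,0.015,0,0,0]
    - [0,0,0,0,0]

```text
t: 20.1
position: [0.4361, 0.1363, 0.0763]
tcp_rot: [-0.205, 0.07, 0.976, 0.017]
force: [2.9, 1.3, -5.9]
finger_gap: 0.25
grasp_force: 10.0
```

```bash
python3 gate.py; python3 -c "
from h import *
print(sensors.read_state()['force'])"
```

```text
gate top rack x,y [[-0.14, -0.0134], [-0.1304, 0.004], [-0.12, 0.0221]] 1409 0.08480286552765329
pos rack [-0.131   0.0041  0.0763]
[ 2.45755051  1.94108903 -6.31889855]
```

Call:
step_arm:
  targets:
    - [0,-0.0015,0,0,0]
    - [0,0,0,0,0]
    - [0,0,0,0,0.45]
    - [0,0,0,0,0.45]
    - [0.01,0,-0.02,0,0.45]
    - [0.02,0,-0.04,0,0.45]
    - [0.02,0,-0.04,0,0.45]
    - [0.02,0,-0.04,0,0.45]

```text
t: 20.95
position: [0.4273, 0.1328, 0.2352]
tcp_rot: [-0.206, 0.071, 0.976, 0.016]
force: [1.0, 0.6, -0.3]
finger_gap: 0.451
grasp_force: 0.0
```

Call:
step_arm:
  targets:
    - [0.04,0,-0.02,0,0.45]
    - [0.04,0,-0.02,0,0.45]
    - [0,0,0,0,0.45]

```text
t: 21.25
position: [0.3702, 0.1424, 0.307]
tcp_rot: [-0.202, 0.07, 0.977, 0.017]
force: [0.1, -0.2, 0.4]
finger_gap: 0.453
grasp_force: 0.0
```

```bash
python3 - <<'E'
from h import *
for n in("wrist","top","side"):
    im,W=cloud(n);W=W.reshape(-1,3);W=W[~np.isnan(W[:,0])];L=(W-O)@Rr
    k=(abs(L[:,0]+.124)<.03)&(L[:,2]>.077)&(L[:,2]<.092)&(abs(L[:,1])<.06)
    if k.sum()>9:print(n,"gate y",np.round(np.percentile(L[k,1],[2,98]),4),np.mean(np.percentile(L[k,1],[2,98])),k.sum())
    nx=(L[:,0]-.0045)*.5+(L[:,2]-.0738)*.866;sx=(L[:,0]-.0045)*.866-(L[:,2]-.0738)*.5
    for c0 in(-.096,0,.096):
        k=(abs(L[:,1]-c0)<.03)&(nx>.05)&(nx<.068)&(abs(sx)<.06)
        if k.sum()>9:print("   handle y",np.mean(np.percentile(L[k,1],[2,98])),"s",np.round(np.percentile(sx[k],[2,98]),4),k.sum())
    if n=="side":cv2.imwrite("pics/end.png",cv2.resize(im,(800,600))[:,:,::-1])
    if n=="wrist":cv2.imwrite("pics/endw.png",im[:,:,::-1])
E
python3 st.py|tail -1
```

```text
wrist gate y [-0.0111  0.0095] -0.0008167601984993928 218
   handle y -0.09593283866443822 s [-0.0383  0.0388] 89
   handle y 0.0005975221737966304 s [-0.038   0.0399] 72
side gate y [-0.0145  0.0083] -0.003122363219888849 63
   handle y -0.09746033560042207 s [-0.027   0.0412] 162
   handle y 0.00020533788697807767 s [-0.0185  0.0409] 127
   handle y 0.0958168734484037 s [-0.0184  0.0426] 113
pitch 23.74567929148227 roll(y z-comp) 0.14078301287489364 yaw err -0.02292725785695945 grip 0.44899747184658967
```

View pics/end.png

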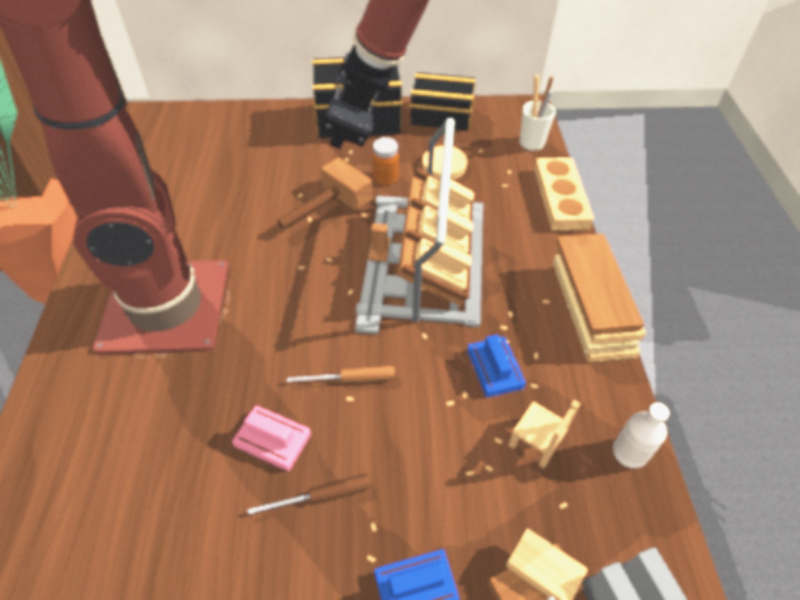

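The last side picture shows three blocks in the rack, the gate handle (380,240) level with the middle bay to within about 1–3 mm, and the robot clear of everything. The bystanders haven't moved.

```bash
python3 -c "
from h import *
print(env.sign_off())"
```

```text
the job is handed in; nothing more can be done
None
```

I laid the block flat in the middle bay against the lip, slid the gate level with it to within about 1–3 mm by the cameras, and handed the job in at about 21 s; the sign-off gave no verdict, and joint 2 read −0.381 (limit −0.38) during tilting.

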